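Park the speaker bar behind the socket post

TASK

Park the long grey speaker bar in its three-sided aluminium bay, lying flat along the bay's back rail between the two end walls. The round socket post in front of the bay blocks a straight push, so slide the bar over the table with the fingertips, pushing one end and then the other: angle one end in behind the post first, then swing the other end in until the bar is home. Do not lift or tip the bar, leave the other things on the table where they are, and take the hand away at the end.

Things in the scene. Friction and masses are not known exactly. Their poses are not given: they have to be found in the camera images.
- bar: Loose speaker bar, a grey box with black end bands: 260 mm long (own y), 40 wide (own x), 45 high, edges rounded 6 mm, 0.35 to 0.7 kg. Origin: centre of its underside. At the start +y points left, roughly along the bay; it lies between robot and bay, wholly right of the post's right edge. Slides with ordinary friction (2 to 8 N), stops when the push stops.
- bar_left (a point): Centre of the bar's end face at its own +y (left at the start), 22.5 mm above its underside.
- bar_right (a point): Centre of the bar's end face at its own -y (right at the start), 22.5 mm above its underside.
- bay: Fixed three-sided bay: aluminium rails 30 mm high, 12 thick, open to the robot (own -x) and above, floor is the table. Origin on the table midway between the end walls. Own axes: inner face of the back rail x = +30 mm, along y; inner faces of the end walls y = +155 and -155, reaching forward to x = -40. 310 mm long inside. Parked, the bar's centre is at x = +10, its y parallel to the bay's y.
- post: Fixed upright steel socket post, 50 mm diameter, 60 high, before the left part of the bay's mouth: centre 74 to 79 mm in front of the bay's origin (bay -x) and 68 to 78 mm left of it (bay +y). About 80 mm lie between it and the back rail, so the bar passes behind it at a slant of up to about 0.4 rad. Origin: centre of its foot; axes parallel to the bay's.
- bottle: Bystander: clear drinking bottle, 62 mm diameter, 190 mm high; leave alone. Origin at the centre of its underside.
- cup: Bystander: paper coffee cup with white lid, 80 mm diameter, 112 mm high; leave alone. Origin at the centre of its underside.
- bowl: Bystander: brass bowl, 130 mm diameter, 55 mm high; leave alone. Origin at the centre of its underside.
- eraser: Bystander: board eraser, 50 x 110 x 34 mm, long along y; leave alone. Origin at the centre of its underside.
- remote: Bystander: black remote control, 45 x 150 x 18 mm, long along its y; leave alone. Origin at the centre of its underside.
- tumbler: Bystander: amber glass tumbler, 72 mm diameter, 85 mm high; leave alone. Origin at the centre of its underside.
- marker: Bystander: board marker lying along its x, 125 x 18 x 18 mm, behind the bay; leave alone. Origin at the centre of its underside.
- tin: Bystander: round tin, 72 mm diameter, 30 mm high; leave alone. Origin at the centre of its underside.
There are look-alikes about, which are no part of the job. Leave any blue, red or turquoise look-alike of the post alone.

How it is judged:
By the outcome, as a careful person would: the job done as asked, in the order asked, and still so for the second after the job is handed in, with the robot touching nothing.
It also fails if it takes over 59 s, if anything falls off the work surface, if the arm or the gripper's body presses on something with over 40 N, if the wrist force passes 120 N, or if a joint passes its speed limit or range.

ROBOT

A 6-joint arm with a two-finger parallel gripper is mounted at the origin on the work surface. World frame = base frame: x ahead of the robot, y to its left, z up, the work surface at z = 0. Lengths are in m, angles in rad, forces in N, time in s.
With the tool pointing down it reaches from about 0.325 to 1 m from the base axis. Payload 5.1 kg.
Tool frame: the origin (TCP) lies midway between the tips of the shut fingers; the grasp point (between the pads) lies 19 mm behind it; z points along the fingers, y is the line along which they close (so a half turn about z gives the same grasp; the last joint's range is limited). The gripper opens to 85 mm and grips with 20 to 120 N. Pads are 22 mm wide; open, the fingers measure 114 mm over their backs; the gripper's body (76 mm by 85 mm) begins 54 mm behind the grasp point. The pads swing forward as they close: fully open they stand 13 mm farther back than shut.
Start: joints at [-1.345, 0.124, 1.65, -0, 1.367, -0.083], TCP at [0.198, -0.619, 0.231] pointing down, gripper open.
Joint ranges: [-2.61, 2.61], [-1.02, 2.33], [0.03, 2.71], [-1.35, 4.49], [0.32, 2.68], [-2.91, 2.91]. Speed limits (rad/s): [2.57, 2.57, 3.14, 3.14, 3.14, 3.14].

INTERFACE

Orientations are given as a rotation vector (axis times angle).
In Python, from station import manip, imaging gives the robot as it stands. The module is installed in compiled form; this text tells all that it offers.
- The arm moves only by the shell command python3 -m handwheel 'ROWS' [FORCE]. ROWS is JSON, a list of rows, each an object with "claw": the closure, from 0 (fully open) to 1 (shut); "delta_pos": the shift along the tool's x, y, z in m, a list of three; "dr": the turn, a rotation vector about the tool's x, y, z in units of 10 degrees (1.0 is 10 degrees), a list of three. A call has 1 to 20 rows; each row is the pose to reach, as a shift and turn from the pose commanded when the call began, along the tool's axes at that moment; what a row does not reach only later rows make up. A row lasts 1/8 s, in which the tool goes at most 62.5 mm and 10.7 degrees, less where a joint would pass 70% of its speed; a pose out of reach is approached as far as the arm can. A call with a gripper value outside its range is refused whole. The fingers move at their own pace and stop on an object; FORCE is the grip in N (left out, the last holds). Time passes only in rows, so rows that repeat a pose let the fingers close. It gives the time, the measured TCP pose, the force, the opening and the grip force at its end, in the units of the state.
- manip.read_state(): the state, without advancing time (a new reading comes with each control period).
- imaging.snapshot(name): name is "side" or "top" or "wrist"; returns a dict with "color" (400x640x3 uint8, red, green, blue), "range_z" (400x640 float32, m along the optical axis (not along the pixel's ray), 0 where there is no reading), "fov_y" (degrees; the focal length in pixels is half the picture's height over the tangent of half this angle, whatever the lens; pixels are square), "cx", "cy" (the principal point, pixels), "distortion" ([k1, k2, p1, p2, k3] as OpenCV has them; the pictures are not rectified), "pose" (4x4, takes a point from camera to world coordinates). Camera axes: x right, y down, z forward; pixel columns grow to the right and rows downward; lengths in m; the calibration is good to about 2 mm. A picture is of the moment at which its call begins.
- manip.finish_job(): hands the job in; it is judged then, once.
The state is a dict: "time": time; "qpos": joint angles; "joint_velocities": joint speeds; "tau": joint torques, N m; "position": TCP position; "orientation": TCP orientation; "force": force on the tool from outside, world axes, zero at the start; "moment": the same for the moment, N m; "grip_width": finger opening in m; "grasp_force": force on a finger pad.
Only numpy, scipy, OpenCV 4.12 (cv2) and the standard library are available. Lean on these libraries where they do the work, as an engineer would, in place of code of your own. Each camera call takes 0.05 s, during which the arm holds its last target. There are 200 camera calls.

## Working session

There is one attempt and no reset: what is moved stays moved. The work goes in short steps, Python scripts to look and compute and a shell command to move; the robot and the scene stay as the last step left them, time stands still between calls to the robot, and variables do not carry over. Pictures are saved under pics/ and viewed, at most 10 in all, crops included, and the job is handed in when it is done.

```bash
mkdir -p pics; python3 - <<'E'
from station import manip, imaging
import cv2,numpy as np
s=manip.read_state(); print({k:np.round(v,3).tolist() for k,v in s.items()})
for n in("top","side"):
    d=imaging.snapshot(n); cv2.imwrite(f"pics/{n}0.png",d["color"][:,:,::-1]); print(n,d["fov_y"],d["cx"],d["cy"],d["distortion"],np.round(d["pose"],3).tolist())
E
```

```text
{'time': 0.0, 'qpos': [-1.345, 0.124, 1.652, -0.0, 1.368, -0.083], 'joint_velocities': [0.001, 0.0, 0.001, 0.001, 0.001, -0.0], 'tau': [0.0, -42.361, -36.545, -0.0, 0.007, -0.0], 'position': [0.197, -0.619, 0.23], 'orientation': [-3.102, -0.483, 0.0], 'force': [0.345, -0.121, -0.096], 'moment': [0.006, 0.035, 0.002], 'grasp_force': 0.0, 'grip_width': 0.085}
top 57.04936520203985 320.3075882014003 202.16683057976064 [0.01956327 0.         0.         0.         0.        ] [[-0.027, -0.98, 0.196, 0.403], [-1.0, 0.025, -0.012, 0.004], [0.007, -0.197, -0.98, 1.048], [0.0, 0.0, 0.0, 1.0]]
side 45.864672083001444 311.3660849459829 190.2499562386361 [-0.12030207  0.          0.          0.          0.        ] [[-0.922, -0.264, 0.283, 0.164], [-0.387, 0.648, -0.656, 1.004], [-0.011, -0.715, -0.7, 1.14], [0.0, 0.0, 0.0, 1.0]]
```

View pics/top0.png

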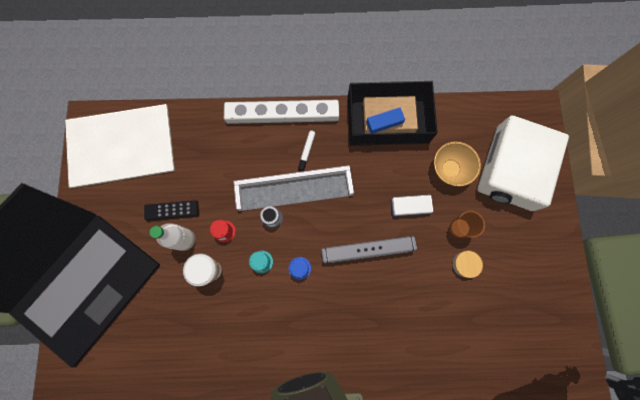

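View pics/side0.png

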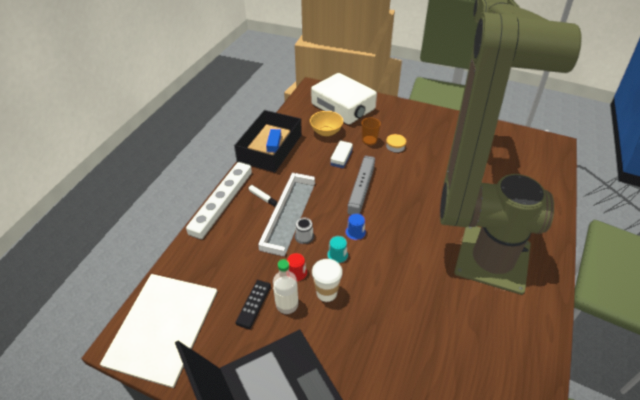

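The top view shows the bay at cols 235–353, rows 168–208. The grey post is at (270,215), and the bar runs from (323,255) to (416,243). The blue, teal and red look-alikes are at (299,268), (260,262) and (222,231). Next I measure by height.

```bash
cat > h.py <<'E'
from station import manip, imaging
import cv2,numpy as np
def cloud(d):
    """world xyz of each pixel from the range image"""
    h,w=d["range_z"].shape; f=h/2/np.tan(np.radians(d["fov_y"])/2)
    K=np.array([[f,0,d["cx"]],[0,f,d["cy"]],[0,0,1]])
    u,v=np.meshgrid(np.arange(w,dtype=np.float32),np.arange(h,dtype=np.float32))
    n=cv2.undistortPoints(np.stack([u,v],-1).reshape(-1,1,2),K,np.array(d["distortion"])).reshape(h,w,2)
    z=d["range_z"][...,None]; P=np.concatenate([n*z,z],-1)
    T=np.array(d["pose"]); return P@T[:3,:3].T+T[:3,3]
def part(P,ok,box,z):
    """points in a pixel box (c0,c1,r0,r1) and height band"""
    c0,c1,r0,r1=box; Q=P[r0:r1,c0:c1][ok[r0:r1,c0:c1]]
    return Q[(Q[:,2]>z[0])&(Q[:,2]<z[1])]
def rect(Q):
    (c,s,a)=cv2.minAreaRect(Q[:,:2].astype(np.float32)); b=cv2.boxPoints((c,s,a))
    e=[b[1]-b[0],b[2]-b[1]]; l=max(e,key=np.linalg.norm); l=l*np.sign(l[1])
    return np.round(c,4),np.round(s,4),round(float(np.arctan2(-l[0],l[1])),3)  # yaw of own +y from world +y
E
python3 - <<'E'
from h import *
d=imaging.snapshot("top");P=cloud(d);ok=d["range_z"]>0
tz=part(P,ok,(300,380,290,340),(-.05,.05))[:,2];print("table z",np.median(tz),tz.std())
for n,box,z in(("bar",(310,430,225,275),(.037,.055)),("bay",(225,362,155,215),(.02,.042)),("post",(255,285,200,232),(.05,.07)),
  ("blue",(285,315,255,285),(.045,.07)),("teal",(247,275,248,278),(.045,.07)),("red",(208,238,218,245),(.045,.07)),("eraser",(385,440,190,222),(.025,.045)),("cup",(180,225,250,295),(.09,.13)),("tumbler",(445,490,205,242),(.03,.1)),("tin",(450,488,245,285),(.02,.04))):
    Q=part(P,ok,box,z);print(n,len(Q),np.round(np.median(Q[:,2]),3),*rect(Q))
Q=part(P,ok,(225,362,155,215),(.02,.042))
E
```

```text
table z -0.0010139569659162184 0.0019081454415017798
bar 1383 0.044 [ 0.4701 -0.1378] [0.0407 0.258 ] 0.109
bay 764 0.028 [0.6591 0.0677] [0.1423 0.3388] 0.26
post 267 0.059 [0.5677 0.1308] [0.0471 0.047 ] -0.031
blue 288 0.059 [0.4263 0.0538] [0.049  0.0481] -0.787
teal 295 0.059 [0.4459 0.1595] [0.0488 0.0488] -1.043
red 284 0.059 [0.5344 0.2655] [0.0485 0.048 ] -1.338
eraser 680 0.033 [ 0.5917 -0.2686] [0.0501 0.1102] 0.042
cup 849 0.11 [0.4271 0.3004] [0.0777 0.0801] 0.063
tumbler 503 0.067 [ 0.5265 -0.403 ] [0.0695 0.069 ] -1.028
tin 591 0.03 [ 0.4248 -0.4089] [0.0709 0.0725] 0.224
```

```bash
python3 - <<'E'
from h import *
d=imaging.snapshot("top");P=cloud(d);ok=d["range_z"]>0
post=np.array([.5677,.1308])
Q=part(P,ok,(225,362,160,215),(.022,.036))
Q=Q[np.hypot(*(Q[:,:2]-post).T)>.035]
m=np.zeros((400,400),np.uint8)
ij=((Q[:,:2]-[.5,-.2])*1000/2).astype(int); ok2=((ij>=0)&(ij<400)).all(1);Q=Q[ok2]
# largest connected cluster in a 2 mm grid
m[ij[ok2][:,0],ij[ok2][:,1]]=255; m=cv2.dilate(m,np.ones((5,5)))
n,l,st,_=cv2.connectedComponentsWithStats(m); k=1+np.argmax(st[1:,4]); Q=Q[l[ij[ok2][:,0],ij[ok2][:,1]]==k]
c,s,a=rect(Q);print(c,s,a,len(Q))
for it in range(3):
    R=np.array([[np.cos(a),-np.sin(a)],[np.sin(a),np.cos(a)]]);L=(Q[:,:2]-c)@R
    b=L[(L[:,0]>np.percentile(L[:,0],99)-.014)&(abs(L[:,1])<.14)]
    p=np.polyfit(b[:,1],b[:,0],1);a-=np.arctan(p[0])
R=np.array([[np.cos(a),-np.sin(a)],[np.sin(a),np.cos(a)]]);L=(Q[:,:2]-c)@R
print("yaw",a,"pct x",np.percentile(L[:,0],[1,50,99]),"y",np.percentile(L[:,1],[1,99]))
b=L[(abs(L[:,1])<.13)];bx=np.median(b[:,0]);print("rail mid x",bx,b[:,0].std())
y=(L[L[:,0]<bx-.02][:,1]);print("walls",np.median(y[y<0]),np.median(y[y>0]),L[:,0].min())
o=c+R@[bx-.036,(np.median(y[y<0])+np.median(y[y>0]))/2];print("origin",o)
print("post in bay",(post-o)@R,"bar in bay",(np.array([.4701,-.1378])-o)@R, .109-a)
im=cv2.resize(d["color"][150:290,200:500,::-1],None,fx=2.6,fy=2.6);cv2.imwrite("pics/c.png",im)
E
```

```text
[0.6528 0.0659] [0.0827 0.3339] 0.112 719
yaw 0.11224222709099305 pct x [-0.03903332  0.03129188  0.04075751] y [-0.16579576  0.16593215]
rail mid x 0.03397195752392054 0.0036892790218925847
walls -0.16037032510387167 0.16074220970747616 -0.04135787740111473
origin [0.65076389 0.06585762]
post in bay [-0.07526723  0.07383744] bar in bay [-0.20233807 -0.18214053] -0.0032422270909930467
```

View pics/c.png

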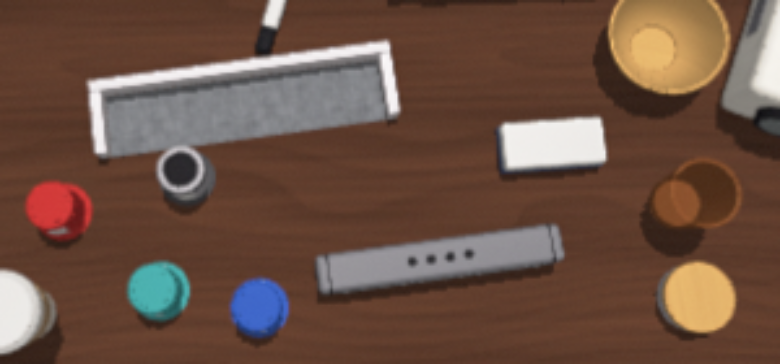

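The crop agrees with the fit: post in front of the bay's left part, bar about parallel to the bay. In bay coordinates (mm) the bar is at (-202,-182), yaw 0, and the post is at (-75,74). I'll go above the near side of the bar's left end with the tool aligned to the bay and the fingers shut.

```bash
cat >> h.py <<'E'
O=np.array([.6508,.0659]);A=.112;R=np.array([[np.cos(A),-np.sin(A)],[np.sin(A),np.cos(A)]])
def bar(cams=("top","side")):
    """bar pose in bay axes (mm, rad) from points at its top height, and the tool in bay axes"""
    for n in cams:
        d=imaging.snapshot(n);P=cloud(d);Q=P[(d["range_z"]>0)&(abs(P[...,2]-.044)<.007)]
        L=(Q[:,:2]-O)@R;L=L[(L[:,0]>-.27)&(L[:,0]<.036)&(L[:,1]>-.34)&(L[:,1]<.15)]
        for c,r in(((-.0753,.0738),.031),((-.2245,.013),.03),((-.19,.116),.03)): L=L[np.hypot(*(L-c).T)>r]
        g=np.zeros((170,260),np.uint8);i=((L+[.28,.36])/.002).astype(int);g[i[:,0],i[:,1]]=255
        _,l,s,_=cv2.connectedComponentsWithStats(cv2.dilate(g,np.ones((5,5))));L=L[l[i[:,0],i[:,1]]==1+np.argmax(s[1:,4])]
        c,s,a=rect(L);c=c*1000;u=130*np.array([-np.sin(a),np.cos(a)]);print(n,"bar",c,s*1000,a,"left",(c+u).round(),"right",(c-u).round())
    t=manip.read_state();p=t["position"];o=t["orientation"];x=cv2.Rodrigues(np.array(o,float))[0][:,0]
    print("tool",((np.array(p[:2])-O)@R*1000).round(1),"z",round(p[2]*1000,1),"yaw",round(np.arctan2(x[1],x[0])-A,3),"t",round(t["time"],2),"F",np.round(t["force"],1),"w",round(t["grip_width"],3))
E
python3 -m handwheel '[{"claw":1,"delta_pos":[0.381,-0.49,0],"dr":[0,0,1.13]},{"claw":1,"delta_pos":[0.381,-0.49,0],"dr":[0,0,1.13]},{"claw":1,"delta_pos":[0.381,-0.49,0],"dr":[0,0,1.13]},{"claw":1,"delta_pos":[0.381,-0.49,0],"dr":[0,0,1.13]},{"claw":1,"delta_pos":[0.381,-0.49,0],"dr":[0,0,1.13]},{"claw":1,"delta_pos":[0.381,-0.49,0],"dr":[0,0,1.13]},{"claw":1,"delta_pos":[0.381,-0.49,0],"dr":[0,0,1.13]},{"claw":1,"delta_pos":[0.381,-0.49,0],"dr":[0,0,1.13]},{"claw":1,"delta_pos":[0.381,-0.49,0],"dr":[0,0,1.13]},{"claw":1,"delta_pos":[0.381,-0.49,0],"dr":[0,0,1.13]},{"claw":1,"delta_pos":[0.381,-0.49,0],"dr":[0,0,1.13]},{"claw":1,"delta_pos":[0.381,-0.49,0],"dr":[0,0,1.13]},{"claw":1,"delta_pos":[0.381,-0.49,0.05],"dr":[0,0,1.13]},{"claw":1,"delta_pos":[0.381,-0.49,0.1],"dr":[0,0,1.13]},{"claw":1,"delta_pos":[0.381,-0.49,0.13],"dr":[0,0,1.13]},{"claw":1,"delta_pos":[0.381,-0.49,0.13],"dr":[0,0,1.13]}]'
python3 -c "from h import *;bar()"
```

```text
time: 2.2
position: [0.409, -0.0377, 0.0986]
orientation: [-3.135, -0.17, 0.01]
force: [-0.7, -0.1, -0.5]
grip_width: -0.0001
grasp_force: 0.0
top bar [-202.3 -198.8] [225.5  40.6] -0.005 left [-202.  -69.] right [-203. -329.]
side bar [-203.4 -159.3] [223.4  40.9] -0.01 left [-202.  -29.] right [-205. -289.]
tool [-248.9  -76.4] z 102.4 yaw -0.003 t 2.3 F [ 0.6 -0.2  0.7] w -0.0
```

```bash
sed -i 's/^    for n in cams:/    C=[]\n    for n in cams:/; s/^        L=(Q\[:,:2\]-O)@R;/        C.append(Q)\n    for n,Q in(("both",np.concatenate(C)),):\n        L=(Q[:,:2]-O)@R;/; s/;Q=P\[(d/;Q=P[(d/' h.py
python3 -m handwheel '[{"claw":1,"delta_pos":[0,0,0.045],"dr":[0,0,0]},{"claw":1,"delta_pos":[0,0,0.09],"dr":[0,0,0]},{"claw":1,"delta_pos":[0,0,0.09],"dr":[0,0,0]},{"claw":1,"delta_pos":[0.01,0,0.09],"dr":[0,0,0]},{"claw":1,"delta_pos":[0.016,0,0.09],"dr":[0,0,0]},{"claw":1,"delta_pos":[0.023,0,0.09],"dr":[0,0,0.2]},{"claw":1,"delta_pos":[0.03,0,0.09],"dr":[0,0,0.4]},{"claw":1,"delta_pos":[0.037,0,0.09],"dr":[0,0,0.7]},{"claw":1,"delta_pos":[0.044,0,0.09],"dr":[0,0,0.9]},{"claw":1,"delta_pos":[0.051,0,0.09],"dr":[0,0,1.2]},{"claw":1,"delta_pos":[0.058,0,0.09],"dr":[0,0,1.5]},{"claw":1,"delta_pos":[0.065,0,0.09],"dr":[0,0,1.8]},{"claw":1,"delta_pos":[0.071,0,0.09],"dr":[0,0,2.0]},{"claw":1,"delta_pos":[0.071,0,0.09],"dr":[0,0,2.0]},{"claw":1,"delta_pos":[0.065,0,0.09],"dr":[0,0,2.0]}]'
python3 -c "from h import *;bar()"
```

```text
time: 4.18
position: [0.4772, -0.0295, 0.0125]
orientation: [3.12, -0.371, 0.004]
force: [0.2, -0.5, 0.6]
grip_width: 0.0
grasp_force: 0.0
both bar [-199.  -239.4] [146.4  43.2] -0.312 left [-159. -116.] right [-239. -363.]
tool [-184.6  -75.1] z 11.6 yaw -0.349 t 4.28 F [-0.9  0.4 -0.1] w -0.0
```

```bash
sed -i 's|^        c,s,a=rect(L).*|        c,s,a=rect(L);c=c*1000;h=max(s)*500*np.array([-np.sin(a),np.cos(a)]);print("bar",c,s*1000,a,"seen left",(c+h).round(),"seen right",(c-h).round())|' h.py
python3 -m handwheel '[{"claw":1,"delta_pos":[-0.02,0,0],"dr":[0,0,0]},{"claw":1,"delta_pos":[-0.02,0.05,0],"dr":[0,0,0]},{"claw":0,"delta_pos":[-0.02,0.102,0.008],"dr":[0,0,0]},{"claw":0,"delta_pos":[-0.02,0.102,0.008],"dr":[0,0,0]},{"claw":0,"delta_pos":[-0.02,0.102,0.008],"dr":[0,0,0]},{"claw":0,"delta_pos":[-0.01,0.102,0.008],"dr":[0,0,0]},{"claw":0,"delta_pos":[0,0.102,0.008],"dr":[0,0,0]},{"claw":0,"delta_pos":[0.007,0.102,0.008],"dr":[0,0,0]},{"claw":0,"delta_pos":[0.014,0.102,0.008],"dr":[0,0,0]},{"claw":0,"delta_pos":[0.021,0.102,0.008],"dr":[0,0,0]},{"claw":0,"delta_pos":[0.028,0.102,0.008],"dr":[0,0,0]},{"claw":0,"delta_pos":[0.035,0.102,0.008],"dr":[0,0,0]},{"claw":0,"delta_pos":[0.042,0.102,0.008],"dr":[0,0,0]},{"claw":0,"delta_pos":[0.049,0.102,0.008],"dr":[0,0,0]},{"claw":0,"delta_pos":[0.056,0.102,0.008],"dr":[0,0,0]},{"claw":0,"delta_pos":[0.063,0.102,0.008],"dr":[0,0,0]},{"claw":0,"delta_pos":[0.069,0.102,0.008],"dr":[0,0,0]},{"claw":0,"delta_pos":[0.069,0.102,0.008],"dr":[0,0,0]},{"claw":0,"delta_pos":[0.059,0.102,0.008],"dr":[0,0,0]}]'
python3 -c "from h import *;bar()"
```

```text
time: 6.65
position: [0.5107, -0.1429, 0.0042]
orientation: [3.119, -0.372, 0.004]
force: [-0.1, 0.0, 0.8]
grip_width: 0.0857
grasp_force: 0.0
bar [-109.3 -161.5] [170.1  42.6] -0.336 seen left [-81. -81.] seen right [-137. -242.]
tool [-164.5 -190.9] z 3.4 yaw -0.35 t 6.75 F [-0.2 -0.4  0. ] w 0.085
```

```bash

python3 -m handwheel '[{"claw":0,"delta_pos":[0.005,0,0],"dr":[0,0,0]},{"claw":0,"delta_pos":[0.011,0,0],"dr":[0,0,0]},{"claw":0,"delta_pos":[0.016,0,0],"dr":[0,0,0]},{"claw":0,"delta_pos":[0.016,0,0],"dr":[0,0,0]},{"claw":0,"delta_pos":[-0.015,0,-0.008],"dr":[0,0,0]},{"claw":1,"delta_pos":[-0.015,0.055,-0.008],"dr":[0,0,0]},{"claw":1,"delta_pos":[-0.015,0.11,-0.008],"dr":[0,0,0]},{"claw":1,"delta_pos":[-0.015,0.163,-0.008],"dr":[0,0,0]},{"claw":1,"delta_pos":[-0.015,0.163,-0.008],"dr":[0,0,0]},{"claw":1,"delta_pos":[0.02,0.163,-0.008],"dr":[0,0,0]},{"claw":1,"delta_pos":[0.047,0.163,-0.008],"dr":[0,0,0]},{"claw":1,"delta_pos":[0.047,0.163,-0.008],"dr":[0,0,0]}]'
python3 -c "from h import *;bar()"
```

```text
time: 8.25
position: [0.5187, -0.3115, 0.0116]
orientation: [3.119, -0.369, 0.002]
force: [-0.0, 0.3, -0.2]
grip_width: 0.0003
grasp_force: 0.0
bar [-121.5 -206.4] [262.7  43.9] -0.35 seen left [-76. -83.] seen right [-167. -330.]
tool [-175.5 -359.3] z 10.8 yaw -0.348 t 8.35 F [-0.3  1.1 -0.2] w -0.0
```

```bash

python3 -m handwheel '[{"claw":1,"delta_pos":[-0.0015,-0.01,0],"dr":[0,0,0]},{"claw":1,"delta_pos":[-0.0015,-0.017,0],"dr":[0,0,0]},{"claw":1,"delta_pos":[-0.0015,-0.024,0],"dr":[0,0,0]},{"claw":1,"delta_pos":[-0.0015,-0.032,0],"dr":[0,0,0]},{"claw":1,"delta_pos":[-0.0015,-0.04,0],"dr":[0,0,0]},{"claw":1,"delta_pos":[-0.0015,-0.048,0],"dr":[0,0,0]},{"claw":1,"delta_pos":[-0.0015,-0.056,0],"dr":[0,0,0]},{"claw":1,"delta_pos":[-0.0015,-0.064,0],"dr":[0,0,0]},{"claw":1,"delta_pos":[-0.0015,-0.072,0],"dr":[0,0,0]},{"claw":1,"delta_pos":[-0.0015,-0.08,0],"dr":[0,0,0]},{"claw":1,"delta_pos":[-0.0015,-0.088,0],"dr":[0,0,0]},{"claw":1,"delta_pos":[-0.0015,-0.096,0],"dr":[0,0,0]},{"claw":1,"delta_pos":[-0.0015,-0.104,0],"dr":[0,0,0]},{"claw":1,"delta_pos":[-0.0015,-0.104,0],"dr":[0,0,0]}]'
python3 -c "from h import *;bar()"
```

```text
time: 10.1
position: [0.5402, -0.2096, 0.0115]
orientation: [-3.119, 0.371, -0.0]
force: [-0.4, 0.3, -0.1]
grip_width: -0.0001
grasp_force: 0.0
bar [ -94.1 -135.4] [287.4  43.9] -0.353 seen left [-44.  -1.] seen right [-144. -270.]
tool [-140.7 -262. ] z 11.6 yaw -0.349 t 10.2 F [-0.1  0.7  0.1] w 0.0
```

```bash

python3 -m handwheel '[{"claw":1,"delta_pos":[0,-0.008,0],"dr":[0,0,0]},{"claw":1,"delta_pos":[0,-0.016,0],"dr":[0,0,0]},{"claw":1,"delta_pos":[0,-0.024,0],"dr":[0,0,0]},{"claw":1,"delta_pos":[0,-0.032,0],"dr":[0,0,0]},{"claw":1,"delta_pos":[0,-0.04,0],"dr":[0,0,0]},{"claw":1,"delta_pos":[0,-0.048,0],"dr":[0,0,0]},{"claw":1,"delta_pos":[0,-0.056,0],"dr":[0,0,0]},{"claw":1,"delta_pos":[0,-0.064,0],"dr":[0,0,0]},{"claw":1,"delta_pos":[0,-0.072,0],"dr":[0,0,0]},{"claw":1,"delta_pos":[0,-0.08,0],"dr":[0,0,0]},{"claw":1,"delta_pos":[0,-0.08,0],"dr":[0,0,0]}]'
python3 -c "from h import *;bar()"
```

```text
time: 11.58
position: [0.5587, -0.1314, 0.011]
orientation: [-3.118, 0.371, 0.001]
force: [-0.4, -0.9, 0.3]
grip_width: -0.0002
grasp_force: 0.0
bar [-66.2 -59.4] [284.4  44.7] -0.359 seen left [-16.  74.] seen right [-116. -193.]
tool [-114.2 -185.9] z 10.6 yaw -0.349 t 11.68 F [ 0.9  0.2 -0.9] w 0.0
```

```bash

python3 -m handwheel '[{"claw":1,"delta_pos":[0,-0.008,0],"dr":[0,0,0]},{"claw":1,"delta_pos":[0,-0.016,0],"dr":[0,0,0]},{"claw":1,"delta_pos":[0,-0.024,0],"dr":[0,0,0]},{"claw":1,"delta_pos":[0,-0.032,0],"dr":[0,0,0]},{"claw":1,"delta_pos":[0,-0.04,0],"dr":[0,0,0]},{"claw":1,"delta_pos":[0,-0.05,0],"dr":[0,0,0]},{"claw":1,"delta_pos":[0,-0.05,0],"dr":[0,0,0]},{"claw":1,"delta_pos":[0,-0.035,0],"dr":[0,0,0]},{"claw":1,"delta_pos":[-0.03,-0.035,0],"dr":[0,0,0]},{"claw":1,"delta_pos":[-0.06,-0.035,0],"dr":[0,0,0]},{"claw":1,"delta_pos":[-0.06,-0.035,0],"dr":[0,0,0]}]'
python3 - <<'E'
from h import *
bar();cv2.imwrite("pics/d.png",cv2.resize(imaging.snapshot("top")["color"][140:300,180:420,::-1],None,fx=3,fy=3))
E
```

```text
time: 13.05
position: [0.5065, -0.0849, 0.0108]
orientation: [-3.119, 0.374, 0.003]
force: [0.8, 0.5, 0.3]
grip_width: -0.0002
grasp_force: 0.0
bar [-44.6  -2.8] [263.5  43.6] -0.356 seen left [  1. 121.] seen right [ -91. -126.]
tool [-157.7 -134.5] z 11.9 yaw -0.35 t 13.15 F [ 1.  -0.4 -0.2] w -0.0
```

View pics/d.png

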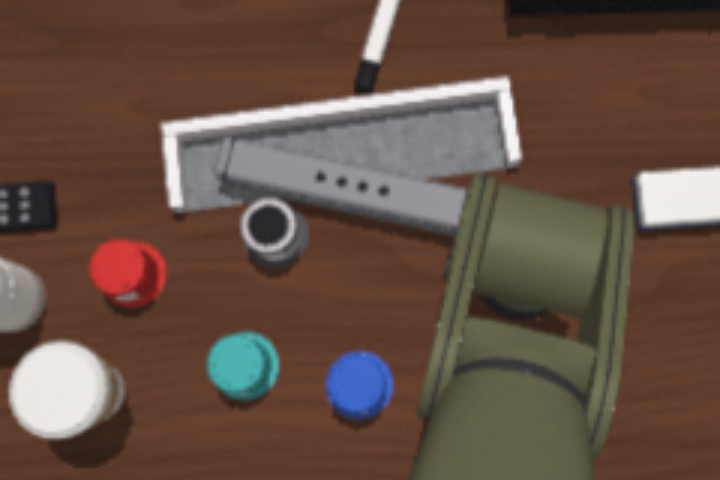

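The left end is now behind the post, inside the bay at (228,175) in the crop; the right end lies under the wrist near (460,215). Next I swing the right end in by pushing its near face.

```bash

python3 -m handwheel '[{"claw":1,"delta_pos":[0,-0.05,0],"dr":[0,0,0]},{"claw":1,"delta_pos":[0.013,-0.1,0],"dr":[0,0,0]},{"claw":1,"delta_pos":[0.013,-0.102,0],"dr":[0,0,0]},{"claw":1,"delta_pos":[0.022,-0.105,0],"dr":[0,0,0]},{"claw":1,"delta_pos":[0.03,-0.108,0],"dr":[0,0,0]},{"claw":1,"delta_pos":[0.0365,-0.1105,0],"dr":[0,0,-0.2]},{"claw":1,"delta_pos":[0.043,-0.113,0],"dr":[0,0,-0.4]},{"claw":1,"delta_pos":[0.0495,-0.1155,0],"dr":[0,0,-0.7]},{"claw":1,"delta_pos":[0.056,-0.118,0],"dr":[0,0,-0.9]},{"claw":1,"delta_pos":[0.0625,-0.12,0],"dr":[0,0,-1.1]},{"claw":1,"delta_pos":[0.0625,-0.12,0],"dr":[0,0,-1.1]}]'
python3 -c "from h import *;bar()"
```

```text
time: 14.58
position: [0.5987, 0.0175, 0.0116]
orientation: [-3.14, 0.071, -0.003]
force: [0.9, -0.1, -0.0]
grip_width: 0.0
grasp_force: 0.0
bar [-11.7  26.9] [207.5  42.2] -0.22 seen left [ 11. 128.] seen right [-34. -74.]
tool [-57.5 -42.3] z 11.7 yaw -0.158 t 14.68 F [-0.3 -0.3  0.6] w -0.0
```

```bash

python3 -m handwheel '[{"claw":1,"delta_pos":[-0.03,0,0],"dr":[0,0,-0.4]},{"claw":1,"delta_pos":[-0.03,0.053,0],"dr":[0,0,-0.9]},{"claw":1,"delta_pos":[-0.0145,0.053,0],"dr":[0,0,-0.9]},{"claw":1,"delta_pos":[-0.0095,0.052,0],"dr":[0,0,-0.9]},{"claw":1,"delta_pos":[-0.0025,0.051,0],"dr":[0,0,-0.9]},{"claw":1,"delta_pos":[0.0045,0.05,0],"dr":[0,0,-0.9]},{"claw":1,"delta_pos":[0.0115,0.049,0],"dr":[0,0,-0.9]},{"claw":1,"delta_pos":[0.018,0.048,0],"dr":[0,0,-0.9]},{"claw":1,"delta_pos":[0.025,0.047,0],"dr":[0,0,-0.9]},{"claw":1,"delta_pos":[0.032,0.0455,0],"dr":[0,0,-0.9]},{"claw":1,"delta_pos":[0.032,0.0455,0],"dr":[0,0,-0.9]}]'
python3 -c "from h import *;bar()"
```

```text
time: 16.05
position: [0.6285, -0.0294, 0.0116]
orientation: [-3.137, -0.175, -0.002]
force: [0.2, 0.0, 0.1]
grip_width: 0.0001
grasp_force: 0.0
bar [-11.1   7.3] [262.4  61.9] -0.034 seen left [ -7. 138.] seen right [ -16. -124.]
tool [-33.3 -92.2] z 11.6 yaw -0.0 t 16.15 F [-0.6  0.1  0.8] w -0.0
```

```bash

python3 -m handwheel '[{"claw":1,"delta_pos":[-0.037,0,0],"dr":[0,0,0]},{"claw":0,"delta_pos":[-0.037,-0.035,0.008],"dr":[0,0,0]},{"claw":0,"delta_pos":[-0.037,-0.067,0.008],"dr":[0,0,0]},{"claw":0,"delta_pos":[-0.037,-0.067,0.008],"dr":[0,0,0]},{"claw":0,"delta_pos":[-0.037,-0.067,0.008],"dr":[0,0,0]}]'
python3 -c "from h import *;bar()"
```

```text
time: 16.77
position: [0.5836, 0.0326, 0.0037]
orientation: [3.136, 0.176, 0.001]
force: [1.0, 0.1, -0.4]
grip_width: 0.0722
grasp_force: 0.0
bar [-1.7  4.8] [263.1  42.8] -0.024 seen left [  1. 136.] seen right [  -5. -127.]
tool [-70.5 -26. ] z 3.6 yaw -0.001 t 16.88 F [-0.  -0.5  0.2] w 0.085
```

Bar at (-2, 5) mm, yaw −0.02, clear of the post. A flat push home with the open fingers comes next.

```bash

python3 -m handwheel '[{"claw":0,"delta_pos":[0.015,0,0],"dr":[0,0,0]},{"claw":0,"delta_pos":[0.03,0,0],"dr":[0,0,0]},{"claw":0,"delta_pos":[0.036,0,0],"dr":[0,0,0]},{"claw":0,"delta_pos":[0.042,0,0],"dr":[0,0,0]},{"claw":0,"delta_pos":[0.046,0,0],"dr":[0,0,0]},{"claw":0,"delta_pos":[0.048,0,0],"dr":[0,0,0]},{"claw":0,"delta_pos":[0.048,0,0],"dr":[0,0,0]}]'
python3 -c "from h import *;bar()"
```

```text
time: 17.75
position: [0.6305, 0.0383, 0.003]
orientation: [-3.137, -0.176, 0.002]
force: [-3.4, -1.1, 0.5]
grip_width: 0.0854
grasp_force: 1.7
bar [-5.2 30.5] [214.9  62.4] -0.001 seen left [ -5. 138.] seen right [ -5. -77.]
tool [-23.3 -25.1] z 3.0 yaw -0.0 t 17.85 F [-2.1 -1.2  0.8] w 0.085
```

```bash

python3 -m handwheel '[{"claw":0,"delta_pos":[0.001,0,0],"dr":[0,0,0]},{"claw":0,"delta_pos":[0.002,0,0],"dr":[0,0,0]},{"claw":0,"delta_pos":[0.003,0,0],"dr":[0,0,0]},{"claw":0,"delta_pos":[0.003,0,0],"dr":[0,0,0]}]'
```

```text
time: 18.35
position: [0.634, 0.0387, 0.0031]
orientation: [-3.137, -0.175, -0.0]
force: [-1.0, -0.0, -0.9]
grip_width: 0.0854
grasp_force: 0.9
```

```bash

python3 -m handwheel '[{"claw":0,"delta_pos":[0.001,0,0],"dr":[0,0,0]},{"claw":0,"delta_pos":[0.002,0,0],"dr":[0,0,0]},{"claw":0,"delta_pos":[0.002,0,0],"dr":[0,0,0]}]'
python3 -m handwheel '[{"claw":0,"delta_pos":[0.001,0,0],"dr":[0,0,0]},{"claw":0,"delta_pos":[0.002,0,0],"dr":[0,0,0]},{"claw":0,"delta_pos":[0.002,0,0],"dr":[0,0,0]}]'
python3 -c "from h import *;bar(())if 0 else print(manip.read_state()['force'])"
```

```text
time: 18.73
position: [0.6349, 0.0387, 0.0031]
orientation: [3.137, 0.176, -0.004]
force: [-6.4, -1.1, 2.4]
grip_width: 0.0855
grasp_force: 3.2
time: 19.1
position: [0.6347, 0.0387, 0.003]
orientation: [3.136, 0.176, -0.013]
force: [-15.0, -2.1, 8.3]
grip_width: 0.0855
grasp_force: 7.5
[-14.98762075  -2.11769503   8.29515878]
```

The force rose to 15 N with no further motion, so the bar is against the rail. I back off, lift and check.

```bash

python3 -m handwheel '[{"claw":0,"delta_pos":[-0.01,0,0],"dr":[0,0,0]},{"claw":0,"delta_pos":[-0.04,0,0],"dr":[0,0,0]},{"claw":0,"delta_pos":[-0.05,0,-0.05],"dr":[0,0,0]},{"claw":0,"delta_pos":[-0.07,0,-0.11],"dr":[0,0,0]},{"claw":0,"delta_pos":[-0.12,0.03,-0.16],"dr":[0,0,0]},{"claw":0,"delta_pos":[-0.17,0.06,-0.2],"dr":[0,0,0]},{"claw":0,"delta_pos":[-0.2,0.1,-0.2],"dr":[0,0,0]},{"claw":0,"delta_pos":[-0.2,0.1,-0.2],"dr":[0,0,0]},{"claw":0,"delta_pos":[-0.2,0.1,-0.2],"dr":[0,0,0]}]'
python3 - <<'E'
from h import *
bar();cv2.imwrite("pics/e.png",cv2.resize(imaging.snapshot("top")["color"][140:300,180:420,::-1],None,fx=3,fy=3))
E
```

```text
time: 20.23
position: [0.4508, -0.0829, 0.204]
orientation: [3.136, 0.173, 0.004]
force: [0.8, -0.3, 0.1]
grip_width: 0.0857
grasp_force: 0.0
bar [9.9 4.4] [ 41.6 263.4] 0.002 seen left [ 10. 136.] seen right [  10. -127.]
tool [-215.3 -124.6] z 203.0 yaw 0.0 t 20.32 F [-0.2  0.5 -0.4] w 0.085
```

View pics/e.png

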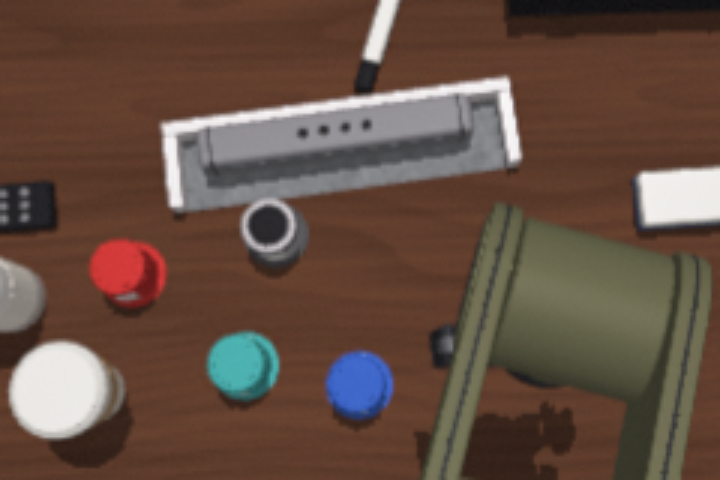

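The picture shows the bar home: it lies flat along the back rail, from (205,150) to (468,115) in the crop, between the end walls. It measures (9.9, 4.4) mm at yaw 0.002. The hand is clear and the neighbours in view haven't moved.

```bash
python3 -c "from station import manip;print(manip.finish_job())"
```

```text
the job is handed in; nothing more can be done
None
```

The bar is parked flat along the bay's back rail between the end walls, measured at (9.9, 4.4) mm and 0.002 rad in bay axes; the hand is clear, and the job was handed in at about 20 s.

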